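# Lock off the gas, then hold the comal brush extended

### The job

Before the clay comal is brushed, first turn the black gas knob until its white pointer meets the red mark, then slide the steel lock hood by its yellow tab all the way over the knob. Then take the telescoping brush by its white upper grip with the red button squeezed in, pull it out past its first stop to its second stop (fully extended), and finish while holding it there: upright, over the middle of the comal, bristles clear of the clay by a few centimetres, not letting go. Leave the cup, the bowl and the jar where they stand.

Things in the scene. Friction and masses are not known exactly. Their poses are not given: they have to be found in the camera images.
- gas_box: Green metal gas control box, fixed to the bench, 200 (x) by 100 (y) by 50 mm high; origin at the centre of its underside. The knob stands on its top 45 mm towards its own +x, the lock slides along its own x axis, and the red mark is a 9 mm dot on the top face, 9 mm towards +x from the centre (between knob and lock, 36 mm from the knob's axis). It may stand left or right on the bench, turned up to 0.35 rad.
- gas_knob (a joint): Angle of the gas knob in rad, positive counter-clockwise seen from above. 0: the white pointer points at the red mark and the bar lies along the box's x axis. Starts at 0.7 to 1.35; turns from -0.5 to 1.6; it stays where it is left (friction 0.05 N m).
- knob_grip (a point): Point on the knob's vertical axis, 81 mm above the bench. The knob is a black bar 50 mm long (own x), 12 mm wide (own y) and 36 mm high, its top 93 mm above the bench, on a 44 mm disc 6 mm thick (top 57 mm above the bench). Its frame turns with the knob; the white pointer end is its -x end.
- gas_lock (a joint): Travel in m of the lock hood along the box's +x, towards the knob. 0: open (as it starts), 0.067: fully over the knob, at a hard stop. It slides with about 2 N of friction and stays where it is left. Its two side plates leave a 24 mm gap for the 12 mm bar, so it closes only when the knob is at its mark.
- lock_tab (a point): Centre of the yellow upright grip tab of the lock, 104 mm above the bench; tab 14 mm (box x) by 20 mm (box y), standing free from 82 to 126 mm above the bench. When open it lies 107 mm from the knob's axis; moves with the lock; axes as the box's. The hood begins 15 mm ahead of it and its front edge is 45 mm ahead (62 mm short of the knob axis when open).
- brush_grip (a point): Centre of the brush's white grip block, 30 mm (own x) by 28 mm (own y) by 40 mm high; 156 mm above the bench at the start, 150 mm above the bristle ends when collapsed, 226 mm when fully extended. A 14 by 20 mm red button stands out 5 mm from the middle of its +x face (35 mm over the button); a red stripe on top points to it. Own z: up the handle. Button direction up to 1.3 rad from world +x.
- brush_button (a joint): How far the red button is pressed in, m: 0 out, 0.005 flush with the grip. The spring needs about 6 N. Unless it is pressed more than 0.003 the telescope is locked at the stop it is at and the whole brush lifts collapsed.
- brush_handle (a joint): Extension of the telescope, m: 0 collapsed, 0.038 first stop, 0.076 second stop (the hard end). With the button in, it slides with under 1 N of friction; the weight of the lower part (about 0.26 kg) keeps it down while the grip is pulled up, and once at the second stop the whole brush is lifted. With the button let out it clicks in at each stop.
- brush_tip (a point): Centre of the underside of the bristles of the loose brush, own z up along the handle. The round orange brush head is 60 mm across and 32 mm high with a 26 mm black sleeve above it. The brush starts standing in a blue ceramic ring rest: 86 mm across outside, 76 mm inside, rim 28 mm and floor 6 mm above the bench.
- comal_middle (a point): Centre of the clay comal's cooking face, a fixed disc 220 mm across, its face 40 mm and its rim 46 mm above the bench.
- tin_cup: Loose aluminium mug at the far side, 72 mm across, 75 mm high; origin at the centre of its underside. Leave alone.
- dish: Loose white ceramic bowl on the robot's side of the comal, 130 mm across, 35 mm high; origin at the centre of its underside. Leave alone.
- salt_jar: Loose amber jar at the far side, 64 mm across, 100 mm high; origin at the centre of its underside. Leave alone.
There are look-alikes about, which are no part of the job. Of the things that look like the gas_box, the larger one is meant.

How it is judged:
By the outcome, as a careful person would: the job done as asked, in the order asked, and still so for the second after the job is handed in, while the arm keeps its last pose, push and grip.
It also fails if it takes over 67 s, if anything falls off the work surface, if the arm or the gripper's body presses on something with over 40 N, if the wrist force passes 120 N, or if a joint passes its speed limit or range.

### The arm

A 6-joint arm with a two-finger parallel gripper is mounted at the origin on the work surface. World frame = base frame: x ahead of the robot, y to its left, z up, the work surface at z = 0. Lengths are in m, angles in rad, forces in N, time in s.
With the tool pointing down it reaches from about 0.3 to 0.875 m from the base axis. Payload 6.4 kg.
Tool frame: the origin (TCP) lies midway between the tips of the shut fingers; the grasp point (between the pads) lies 19 mm behind it; z points along the fingers, y is the line along which they close (so a half turn about z gives the same grasp; the last joint's range is limited). The gripper opens to 85 mm and grips with 20 to 120 N. Pads are 22 mm wide; open, the fingers measure 114 mm over their backs; the gripper's body (76 mm by 85 mm) begins 54 mm behind the grasp point. The pads swing forward as they close: fully open they stand 13 mm farther back than shut.
Start: joints at [-1.548, 0.181, 1.607, -0, 1.354, -0.206], TCP at [0.13, -0.56, 0.231] pointing down, gripper open.
Joint ranges: [-2.99, 2.99], [-0.89, 2.07], [0.3, 2.58], [-1.14, 4.28], [0, 2.63], [-3.12, 3.12]. Speed limits (rad/s): [2.57, 2.57, 3.01, 3.14, 3.14, 3.14].

### API

Orientations are given as a unit quaternion [w, x, y, z].
In Python, from workcell import * gives the robot as it stands. The module is installed in compiled form; this text tells all that it offers. Calls block until the motion is done:
- reach(position, orientation): joint-space move of the TCP to a pose.
- movel(position, rotation=None, rate=0.15, threshold=None): straight line of the TCP; rotation=None keeps the orientation; rate is the mean speed in m/s. With threshold (N) it stops when the force on the tool has changed by that much, and returns True; else False.
- goto_joints(angles): joint-space move.
- grip(opening, strength=None): opening from 0.0 (shut) to 1.0 (fully open); strength is the grip in N (None keeps the last); returns when the fingers have stopped.
- dwell(seconds).
- ik(position, orientation): joint angles nearest the present ones, or None.
- capture(name): name is "side" or "top"; returns a dict with "pixels" (480x640x3 uint8, blue, green, red), "z_map" (480x640 float32, m along the optical axis (not along the pixel's ray), 0 where there is no reading), "K" (3x3 intrinsics, pixels), "R" (3x3) and "t" (3): a world point X has camera coordinates R X + t. Camera axes: x right, y down, z forward; pixel columns grow to the right and rows downward; lengths in m; the calibration is good to about 2 mm. A picture is of the moment at which its call begins.
A pose or a line that the arm cannot do raises PlanningError and nothing moves.
- sign_off(): hands the job in; it is judged then, once.
Readings, each from a call of its own:
- get_clock(): time.
- get_qpos(): joint angles.
- get_qvel(): joint speeds.
- get_joint_torque(): joint torques, N m.
- get_ee_pos(): TCP position.
- get_tcp_rot(): TCP orientation.
- get_force(): force on the tool from outside, world axes, zero at the start.
- get_ft_torque(): the same for the moment, N m.
- get_gripper_width(): opening from 0.0 (shut) to 1.0 (fully open).
- get_grasp_force(): force on a finger pad.
Only numpy, scipy, OpenCV 4.12 (cv2) and the standard library are available. Lean on these libraries where they do the work, as an engineer would, in place of code of your own. Each camera call takes 0.05 s, during which the arm holds its last target. There are 200 camera calls.

## Working session

There is one attempt and no reset: what is moved stays moved. The work goes in short steps, each a Python script; the robot and the scene stay as the last script left them, time stands still between calls to the robot, and variables do not carry over. Pictures are saved under pics/ and viewed, at most 10 in all, crops included, and the job is handed in when it is done.

```bash
mkdir -p pics
cat > h.py <<'E'
from workcell import *
import numpy as np, cv2
from scipy.spatial.transform import Rotation as Ro
def world(c,u,v):
    z=float(c["z_map"][int(v),int(u)]); p=np.linalg.inv(c["K"])@np.array([u,v,1.])*z
    return c["R"].T@(p-c["t"])
def cloud(c):
    v,u=np.mgrid[0:480,0:640]; z=c["z_map"]
    P=np.stack([u*z,v*z,z],-1)@np.linalg.inv(c["K"]).T
    W=(P-c["t"])@c["R"]; W[z==0]=np.nan; return W
def down(yaw): # tool z down, tool y (closing) axis at angle yaw in world
    y=np.array([np.cos(yaw),np.sin(yaw),0]); z=np.array([0,0,-1.]); x=np.cross(y,z)
    q=Ro.from_matrix(np.stack([x,y,z],1)).as_quat(); return [q[3],q[0],q[1],q[2]]
E
python3 - <<'E'
from h import *
for n in("side","top"):
    c=capture(n); cv2.imwrite(f"pics/{n}0.png",c["pixels"]); np.savez(f"{n}0.npz",**c); print(n,c["K"],c["R"],c["t"], -c["R"].T@c["t"])
print(get_clock(),get_tcp_rot(),get_ee_pos())
E
```

```text
side [[504.81056145   0.         320.37989617]
 [  0.         504.81056145 250.93032125]
 [  0.           0.           1.        ]] [[-0.8427901  -0.53821662  0.00526402]
 [-0.26495209  0.40633414 -0.87446724]
 [ 0.46851386 -0.73838705 -0.48505601]] [0.47045449 0.2323464  1.05059169] [-0.03416171  0.93453945  0.71029865]
top [[496.01056585   0.         316.13859982]
 [  0.         496.01056585 243.59567671]
 [  0.           0.           1.        ]] [[ 1.10811516e-02 -9.99936847e-01  1.87350347e-03]
 [-9.87795254e-01 -1.12376712e-02 -1.55352021e-01]
 [ 1.55363263e-01 -1.29158545e-04 -9.87857398e-01]] [0.02112851 0.52887528 1.369145  ] [0.30947153 0.02724734 1.43464228]
0.1 [-7.99804892e-04  9.93464611e-01  1.14137724e-01  8.18199217e-05] [ 0.13042191 -0.55950053  0.23046325]
```

View pics/top0.png

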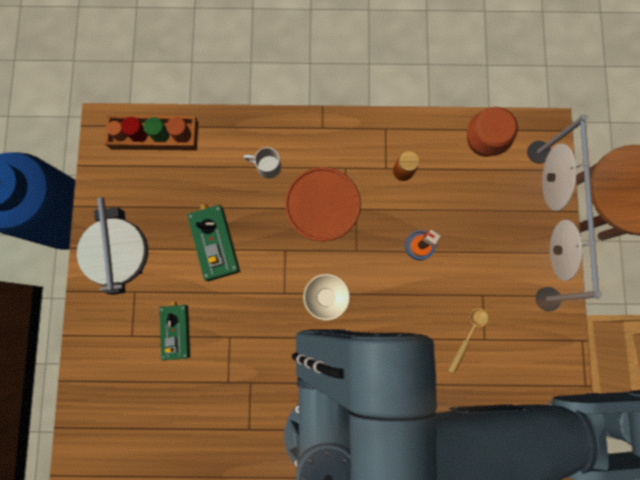

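View pics/side0.png

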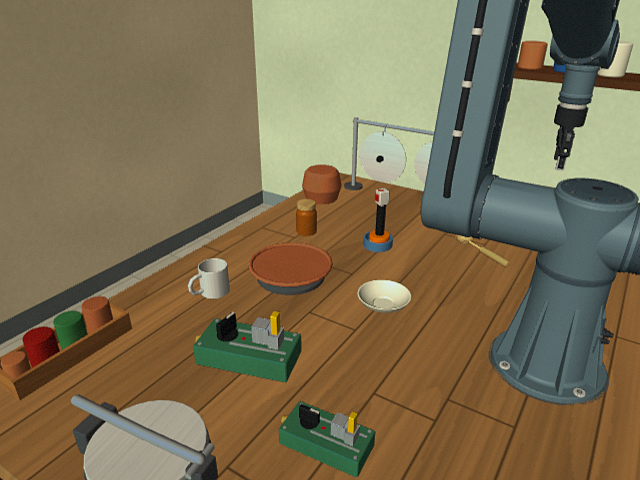

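The top view shows the large green box at (213,242) with its knob at (206,227) and tab at (214,259). The brush is at (425,242), the comal at (323,204) and the small look-alike box at (174,332). I'll enlarge crops of these next.

Run:
```python
from h import *
t=np.load("top0.npz");s=np.load("side0.npz")
def cr(c,u,v,w,h,k): return cv2.resize(c["pixels"][v:v+h,u:u+w],None,fx=k,fy=k,interpolation=cv2.INTER_CUBIC)
a=cr(t,175,198,80,60*1+30,5)  #400x450
b=cr(s,190,300,115,85,3.4782608)  #400x296
d=cr(t,395,220,57,50,7) 
e=cr(s,355,180,50,75,6)
m=np.zeros((600,800,3),np.uint8)
m[:450,:400]=a[:450,:400]; m[:min(295,b.shape[0]),400:800]=b[:295,:400]
d=cv2.resize(t["pixels"][225:265,400:450],(250,200),interpolation=cv2.INTER_CUBIC); e=cv2.resize(s["pixels"][182:256,360:400],(160,296),interpolation=cv2.INTER_CUBIC)
m[300:500,400:650]=d; m[300:596,640:800]=e
cv2.imwrite("pics/crop.png",m)
W=cloud(t); S=cloud(s)
hsv=cv2.cvtColor(t["pixels"],cv2.COLOR_BGR2HSV)
# gas box: top face points
m=(abs(W[...,2]-.05)<.006)&(hsv[...,0]>50)&(hsv[...,0]<90)&(hsv[...,1]>80)
m[:, 260:]=0; m[290:]=0;m[:195]=0
p=W[m][:,:2].astype(np.float32); print(len(p),cv2.minAreaRect(p),np.median(W[m][:,2]))
# S: combine
hs=cv2.cvtColor(s["pixels"],cv2.COLOR_BGR2HSV)
m=(abs(S[...,2]-.05)<.005)&(hs[...,0]>50)&(hs[...,0]<90)&(hs[...,1]>80); m[400:]=0
p=S[m][:,:2].astype(np.float32); print(len(p),cv2.minAreaRect(p),np.median(S[m][:,2]))
for n,c,Wc,h in(("t",t,W,hsv),("s",s,S,hs)):
    ye=(h[...,0]>20)&(h[...,0]<33)&(h[...,1]>150)&(h[...,2]>120)&(Wc[...,2]>.085)&(Wc[...,2]<.14)
    v,u=np.nonzero(ye);q=Wc[ye];k=(abs(q[:,1]-.28)<.15); q=q[k]; print(n,"yellow",len(q),q.mean(0) if len(q) else 0,q.min(0),q.max(0))
    k=(np.hypot(Wc[...,0]-.56,Wc[...,1]+.22)<.07)
    for zl,zh in((.17,.2),(.13,.17),(.05,.13),(.02,.05)):
        q=Wc[k&(Wc[...,2]>zl)&(Wc[...,2]<zh)]; print(n,zl,len(q),np.round(q.mean(0),4) if len(q) else 0,np.round(np.ptp(q,axis=0),3) if len(q) else 0)
# comal
m=(abs(W[...,2]-.043)<.01)&((hsv[...,0]<15))&(hsv[...,1]>120); m[:,:280]=0;m[:,365:]=0;m[:160]=0;m[250:]=0
print("comal",cv2.minEnclosingCircle(W[m][:,:2].astype(np.float32)),W[m].mean(0))
```

```text
1498 ((0.5288344025611877, 0.3204861283302307), (0.19744710624217987, 0.0993252843618393), 17.139568328857422) 0.05025367454862992
1878 ((0.5391835570335388, 0.19800856709480286), (0.867777943611145, 0.33461999893188477), 66.28766632080078) 0.05002800819592131
t yellow 48 [0.39633768 0.33919866 0.11598578] [0.22564141 0.29441056 0.09194642] [0.48012467 0.4236048  0.13101577]
t 0.17 92 [ 0.5308 -0.2704  0.1759] [0.032 0.029 0.01 ]
t 0.13 45 [ 0.5271 -0.2621  0.1567] [0.028 0.018 0.037]
t 0.05 59 [ 0.524  -0.2658  0.0876] [0.022 0.012 0.076]
t 0.02 240 [ 0.5359 -0.2558  0.0339] [0.077 0.057 0.028]
s yellow 200 [0.39861908 0.34411816 0.10564426] [0.22493818 0.29655818 0.08555349] [0.48843452 0.42913813 0.12888099]
s 0.17 51 [ 0.5269 -0.2657  0.1746] [0.033 0.034 0.009]
s 0.13 138 [ 0.5255 -0.2604  0.1524] [0.037 0.028 0.04 ]
s 0.05 221 [ 0.524  -0.2637  0.0914] [0.027 0.022 0.079]
s 0.02 259 [ 0.5295 -0.2503  0.0322] [0.076 0.064 0.03 ]
comal ((0.6697846055030823, 0.031643424183130264), 0.14142662286758423) [0.64553983 0.00949997 0.04121572]
```

View pics/crop.png

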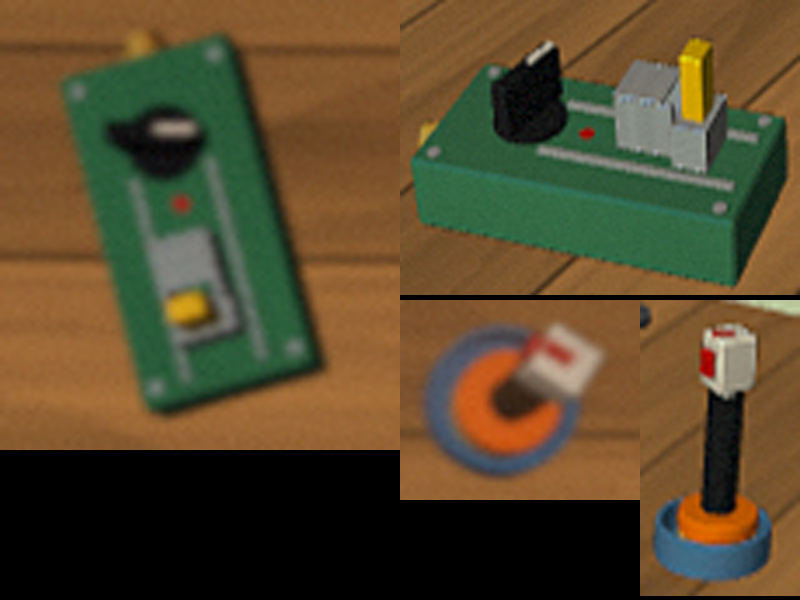

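The top crop shows the knob bar pointing right, towards −y, with its white pointer, and the red dot at (180,203). The yellow tab is at (188,305), and the brush grip has its red stripe pointing up and left, towards +x+y. Next I refine the knob angle, the button direction and the comal centre.

Run:
```python
from h import *
t=np.load("top0.npz");s=np.load("side0.npz")
def onplane(c,u,v,z):
    d=np.stack([u,v,np.ones_like(u)],-1)@np.linalg.inv(c["K"]).T@c["R"]; o=-c["R"].T@c["t"]
    return o+d*((z-o[2])/d[...,2])[...,None]
yaw=np.deg2rad(17.14); B=np.array([.5288,.3205]); ex=np.array([np.cos(yaw),np.sin(yaw)]); K=B+.045*ex; T=B-.062*ex; print("K",K,"T",T)
v,u=np.mgrid[0:480,0:640].astype(float)
for n,c in(("t",t),("s",s)):
    W=cloud(c); h=cv2.cvtColor(c["pixels"],cv2.COLOR_BGR2HSV); H,Sa,V=[h[...,i] for i in range(3)]
    near=lambda p,r:np.hypot(W[...,0]-p[0],W[...,1]-p[1])<r
    # bar above disc
    m=near(K,.045)&(W[...,2]>.066)&(W[...,2]<.1); q=W[m][:,:2].astype(np.float32)
    r=cv2.minAreaRect(q); print(n,"bar",len(q),r)
    a=np.linalg.svd(q-q.mean(0))[2][0]; print("  pca",np.degrees(np.arctan2(a[1],a[0])),q.mean(0))
    m=near(K,.05)&(W[...,2]>.085)&(W[...,2]<.1); print("  topz",W[m][:,2].max(),W[m].mean(0), len(W[m]))
    w=near(K,.05)&(W[...,2]>.08)&(Sa<70)&(V>110); P=onplane(c,u[w],v[w],.093)[:,:2]; a=np.linalg.svd(P-P.mean(0))[2][0]; print("  white",len(P),P.mean(0),np.degrees(np.arctan2(a[1],a[0])),np.ptp(P@a))
    y=(H>20)&(H<33)&(Sa>150)&(W[...,2]>.08)&(W[...,2]<.135)&near(T,.03); q=W[y]; print("  tab",len(q),q.mean(0),q.min(0),q.max(0))
    r=((H<8)|(H>172))&(Sa>150)&(abs(W[...,2]-.05)<.006)&near(B,.03); print("  mark",W[r].mean(0), B+.009*ex)
    G=np.array([.526,-.266])
    tp=near(G,.04)&(W[...,2]>.171)&(W[...,2]<.185); P=onplane(c,u[tp],v[tp],.176)[:,:2].astype(np.float32); print("  griptop",len(P),np.median(W[tp][:,2]),cv2.minAreaRect(P))
    rd=near(G,.05)&(W[...,2]>.13)&(W[...,2]<.185)&((H<8)|(H>172))&(Sa>130); print("  red",np.round(W[rd],3).tolist()[:40])
    m=(H<15)&(Sa>100)&(W[...,2]>.036)&(W[...,2]<.06)&near((.645,.01),.13); q=W[m][:,:2].astype(np.float32); print("  comal",cv2.minEnclosingCircle(q), np.median(W[m][:,2]))
    for z0,z1,nm,ra in((.01,.031,"ring",.05),(.032,.06,"head",.04)):
        m=near(G,ra)&(W[...,2]>z0)&(W[...,2]<z1); q=W[m][:,:2].astype(np.float32); print("  ",nm,cv2.minEnclosingCircle(q))
a=cv2.resize(t["pixels"][228:252,412:444],(384,288),interpolation=cv2.INTER_CUBIC)
b=cv2.resize(s["pixels"][184:212,368:396],(288,288),interpolation=cv2.INTER_CUBIC)
cv2.imwrite("pics/grip.png",np.hstack([a,b]))
```

```text
K [0.57180144 0.33376184] T [0.46955357 0.30222813]
t bar 112 ((0.5725297331809998, 0.3341480493545532), (0.01168519351631403, 0.04980124160647392), 2.266101360321045)
  pca -88.13959 [0.5712921  0.33292857]
  topz 0.09999931885015609 [0.57235152 0.33464839 0.09275354] 81
  white 14 [0.57336588 0.32142368] -89.46403706320004 0.019276945483341523
  tab 35 [0.47104908 0.30330455 0.12517179] [0.46358524 0.29441056 0.0933942 ] [0.48012467 0.3185553  0.13101577]
  mark [0.53887046 0.32543925 0.04914493] [0.53740029 0.32315237]
  griptop 121 0.17604777806811425 ((0.5289565324783325, -0.2739308178424835), (0.030120620504021645, 0.028142182156443596), 58.70262145996094)
  red [[0.543, -0.261, 0.166], [0.542, -0.263, 0.168], [0.54, -0.258, 0.166], [0.54, -0.26, 0.169], [0.541, -0.264, 0.164], [0.538, -0.264, 0.176], [0.539, -0.257, 0.159], [0.537, -0.258, 0.168], [0.537, -0.26, 0.167], [0.536, -0.261, 0.176], [0.535, -0.263, 0.178], [0.536, -0.266, 0.177], [0.536, -0.268, 0.178], [0.537, -0.256, 0.153], [0.535, -0.255, 0.166], [0.535, -0.258, 0.165], [0.533, -0.263, 0.178], [0.533, -0.266, 0.
[... 1357 characters left out ...]
66], [0.542, -0.259, 0.158], [0.538, -0.257, 0.159], [0.535, -0.256, 0.16], [0.532, -0.256, 0.161], [0.542, -0.259, 0.155], [0.535, -0.251, 0.159], [0.533, -0.252, 0.159], [0.531, -0.256, 0.158], [0.543, -0.261, 0.151], [0.538, -0.256, 0.154], [0.533, -0.254, 0.156], [0.53, -0.254, 0.156], [0.541, -0.258, 0.149], [0.536, -0.254, 0.152], [0.534, -0.255, 0.152], [0.531, -0.255, 0.153], [0.538, -0.258, 0.147], [0.535, -0.258, 0.148], [0.532, -0.259, 0.148]]
  comal ((0.6430138945579529, 0.013352956622838974), 0.11133159697055817) 0.04080964460245452
   ring ((0.5281120538711548, -0.26774531602859497), 0.045067258179187775)
   head ((0.5258629322052002, -0.2698958218097687), 0.03186247870326042)
```

View pics/grip.png

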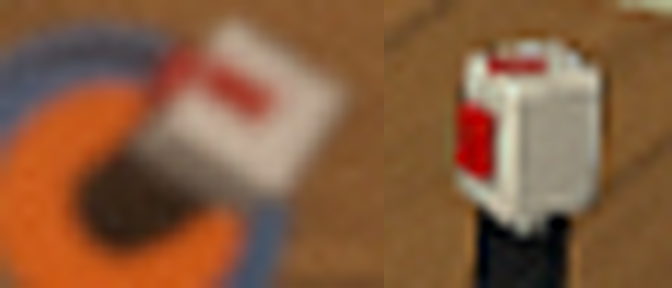

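The picture shows the button on the grip's upper-left face, with its stripe along about 59° in the world frame; the side view agrees. Averaging both views gives:

| Item | Position or angle |
|---|---|
| Knob | (0.571, 0.3355), bar at 92.5°, so theta ≈ 1.31 rad |
| Box yaw | 17.1° |
| Tab | (0.4685, 0.304) |
| Grip | (0.5275, −0.272), top at 0.176 |
| Comal | (0.6445, 0.0115) |

All of these fit the sizes and heights given.

```bash
cat >> h.py <<'E'
yaw=np.deg2rad(17.14); ex=np.array([np.cos(yaw),np.sin(yaw)]); K=np.array([.571,.3355]); T=K-.107*ex
G=np.array([.5275,-.272]); C=np.array([.6445,.0115]); gy=np.deg2rad(58.7)
E
python3 - <<'E'
from h import *
d=np.deg2rad
for o in (0,180,-180):
    for a in (2.5,-72.86): 
        q=ik([*K,.064],down(d(a+o))); print(o,a,None if q is None else np.round(q,2))
for a in (58.7,-121.3):
    for z in(.137,.28): q=ik([*G,z],down(d(a)));print(a,z,None if q is None else np.round(q,2))
    print(np.round(ik([*C,.28],down(d(a))),2))
E
```

```text
0 2.5 [ 0.35  0.55  1.48 -0.    1.11  0.31]
0 -72.86 [ 0.35  0.55  1.48 -0.    1.11  1.62]
180 2.5 [ 0.35  0.55  1.48 -0.    1.11 -2.83]
180 -72.86 [ 0.35  0.55  1.48 -0.    1.11 -1.52]
-180 2.5 [ 0.35  0.55  1.48 -0.    1.11 -2.83]
-180 -72.86 [ 0.35  0.55  1.48 -0.    1.11 -1.52]
58.7 0.137 [-0.68  0.32  1.64 -0.    1.18 -1.7 ]
58.7 0.28 [-0.68  0.19  1.5  -0.    1.45 -1.7 ]
[-0.17  0.3   1.36 -0.    1.48 -1.19]
-121.3 0.137 [-0.68  0.32  1.64 -0.    1.18  1.44]
-121.3 0.28 [-0.68  0.19  1.5  -0.    1.45  1.44]
[-0.17  0.3   1.36 -0.    1.48  1.95]
```

Run:
```python
from h import *
d=np.deg2rad
movel([.1304,-.5595,.30],rate=.3)
reach([*K,.20],down(d(2.5))); grip(.45,40)
print(get_clock(), movel([*K,.064],rate=.12,threshold=15), get_ee_pos(), get_force())
grip(0,40); print("w",get_gripper_width(),get_grasp_force(),get_clock())
reach([*K,.064],down(d(-72.86)))
print(get_clock(),get_force(),get_ft_torque(),get_gripper_width())
grip(.45); movel([*K,.22],rate=.2)
reach([*(T-.05*ex),.22],down(d(-72.86)))
print(get_clock())
out=[]
for n in("top","side"):
    c=capture(n); np.savez(n+"1.npz",**c)
    b=c["pixels"][198:288,175:255] if n=="top" else c["pixels"][300:390,190:305]
    out.append(cv2.resize(b,None,fx=4.4,fy=4.4,interpolation=cv2.INTER_CUBIC)[:390])
cv2.imwrite("pics/knob.png",np.hstack(out)[:,:800])
```

```text
4.4917 False [0.57176383 0.33581699 0.06511013] [0.00549806 0.101528   0.46220985]
w 0.13372731972407365 42.25350469350815 6.125
7.325 [0.99993703 0.43354795 4.40314908] [ 0.20303396 -0.21394085 -0.01437018] 0.12939901200326617
9.3083
```

View pics/knob.png

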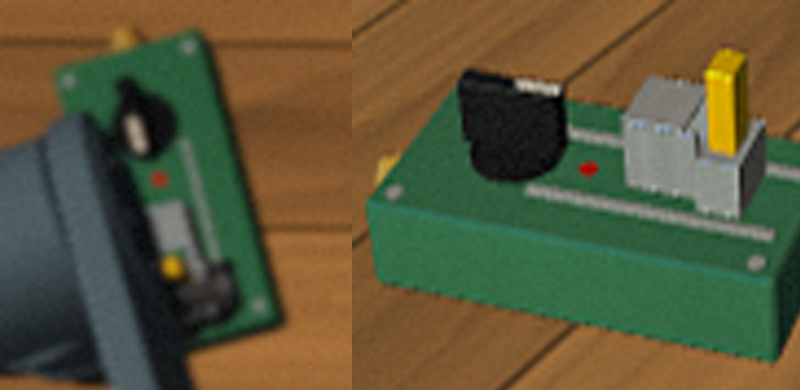

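The side view shows the bar lying parallel to the rails, with its white pointer at (540,88) towards the red dot at (588,170). I check the angle numerically, then close the hood.

Run:
```python
from h import *
c=np.load("side1.npz"); W=cloud(c)
m=(np.hypot(*(W[...,:2]-K).transpose(2,0,1))<.045)&(W[...,2]>.066)&(W[...,2]<.1); q=W[m][:,:2].astype(np.float32); print(cv2.minAreaRect(q))
dn=down(np.deg2rad(-72.86))
grip(.6,40); reach([*T,.19],dn)
print(movel([*T,.089],rate=.12,threshold=10),get_ee_pos(),get_force())
grip(0,40); print("w",get_gripper_width(),get_force())
p0=get_ee_pos()[:2]
r=movel([*(T+.075*ex),.089],rate=.04,threshold=18)
p1=get_ee_pos()[:2]; print(r,(p1-p0)@ex,get_force(),get_gripper_width(),get_clock())
```

```text
((0.5712772011756897, 0.3370736241340637), (0.05102682486176491, 0.016876941546797752), 19.660310745239258)
False [0.46938883 0.30425278 0.08996392] [-0.12043522  0.83396349 -0.35737739]
w 0.2279382367241609 [-2.09782315 -0.3025747   7.29024809]
True 0.06578081772738514 [-2.83643858 -0.71616494  6.37158586] 0.22675012273342895 13.0667
```

Run:
```python
from h import *
p=get_ee_pos()[:2]; f0=get_force()
r=movel([*(T+.074*ex),.089],rate=.02,threshold=30); p1=get_ee_pos()[:2]
print(r,(p1-T)@ex,(p1-p)@ex,get_force()[:2]@ex,get_clock())
movel([*p1,.089],rate=.03)
grip(.6); movel([*p1,.24],rate=.2); reach([.42,.12,.28],down(np.deg2rad(-72.86)))
out=[]
for n in("top","side"):
    c=capture(n); np.savez(n+"2.npz",**c)
    b=c["pixels"][198:288,175:255] if n=="top" else c["pixels"][300:390,190:305]
    out.append(cv2.resize(b,None,fx=4.4,fy=4.4,interpolation=cv2.INTER_CUBIC)[:390])
cv2.imwrite("pics/lock.png",np.hstack(out)[:,:800]); print(get_clock())
for n in("top","side"):
  for k in (0,2):
    c=np.load(f"{n}{k}.npz"); W=cloud(c);H=cv2.cvtColor(c["pixels"],cv2.COLOR_BGR2HSV)
    y=(H[...,0]>20)&(H[...,0]<33)&(H[...,1]>150)&(W[...,2]>.095)&(W[...,2]<.135)&(np.hypot(*(W[...,:2]-T-.03*ex).transpose(2,0,1))<.07); print(n,k,(np.median(W[y][:,:2],0)-T)@ex,y.sum())
```

```text
True 0.06639800416004543 -8.869701596508376e-05 -5.562764024291683 13.4083
16.0083
top 0 0.001268130606991069 34
top 2 0.06850961159972992 35
side 0 -0.00043566028974549044 158
side 2 0.06583690647833136 158
```

View pics/lock.png

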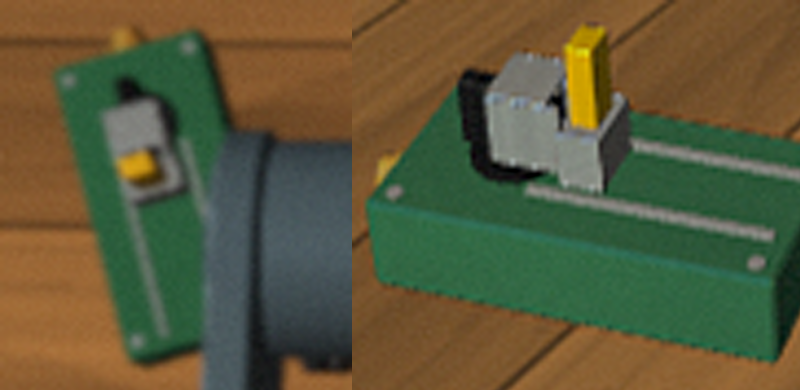

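The hood now covers the knob, and the tab moved 67.2 mm (top view) and 66.3 mm (side view), which matches the hard stop. Next is the brush.

Run:
```python
from h import *
dn=down(np.deg2rad(-121.3))
reach([*G,.27],dn); grip(.9,60)
print(movel([*G,.138],rate=.12,threshold=10),get_ee_pos(),get_force(),get_clock())
grip(0,60); print("w",get_gripper_width()*85,get_grasp_force(),get_force())
f0=get_force()[2]
for z in(.160,.176,.200,.214,.225,.250):
    movel([*G,z],rate=.06); print(z,get_force()[2]-f0,get_force()[2])
print(get_gripper_width()*85,get_clock())
c=capture("side"); np.savez("side3.npz",**c); c2=capture("top"); np.savez("top3.npz",**c2)
a=cv2.resize(c["pixels"][110:260,320:440],None,fx=3,fy=3); cv2.imwrite("pics/brush.png",a)
```

```text
False [ 0.52806232 -0.27244787  0.13898449] [-0.41575197 -0.52913814  0.20661932] 19.1417
w 29.17206929194381 59.41319592297077 [-1.27085511 -0.93235894  4.51254568]
0.16 -4.271305410212934 0.24124026925670483
0.176 -4.778216936453956 -0.26567125698431654
0.2 -5.577158384149729 -1.06461270468009
0.214 -5.773553275406459 -1.26100759593682
0.225 -8.183624010629474 -3.6710783311598356
0.25 -8.984171188913646 -4.471625509444007
29.229252527547565 22.3917
```

View pics/brush.png

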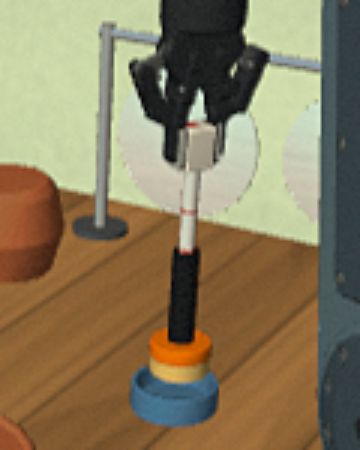

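The picture shows the telescope fully extended: the white inner tube is visible at (188,215) and the orange head has lifted out of the ring at (180,345). The 2.4 N load step at 0.076 m of pull agrees with that. Next I move it over the comal and check the tilt.

```bash
cat > tilt.py <<'E'
from h import *
def axis(c,p,zt):  # p: grip xy, zt: tip height; slice centroids of thin handle
    W=cloud(c); n=np.hypot(*(W[...,:2]-p).transpose(2,0,1))<.05; r=[]
    for z in np.arange(zt+.07,zt+.2,.02):
        q=W[n&(abs(W[...,2]-z)<.01)]
        if len(q)>3: r.append(np.median(q,0))
    r=np.array(r); s=np.polyfit(r[:,2],r[:,:2],1); hd=W[n&(W[...,2]>zt-.01)&(W[...,2]<zt+.045)]
    return "slope",np.round(s[0],3),"at tip",np.round(s[0]*zt+s[1],4),"head lowest",np.nanmin(hd[:,2]) if len(hd) else None,"n",len(hd), "head c",np.round((hd.min(0)+hd.max(0))/2,4) if len(hd) else None
E
python3 - <<'E'
from tilt import *
print(axis(np.load("side3.npz"),G,.042))
dn=down(np.deg2rad(-121.3))
movel([*G,.30],rate=.1); movel([*C,.30],rate=.12); movel([*C,.286],rate=.05); dwell(.5)
print(get_clock(),get_ee_pos(),get_gripper_width()*85,get_force())
out=[]
for n in("side","top"):
    c=capture(n); np.savez(n+"4.npz",**c); print(n,axis(c,C,.078))
    out.append(c["pixels"])
cv2.imwrite("pics/end.png",np.hstack([cv2.resize(out[0][130:310,210:360],(500,600)),cv2.resize(out[1][130:280,250:325],(300,600))]))
E
```

```text
('slope', array([ 0.027, -0.046]), 'at tip', array([ 0.5208, -0.2587]), 'head lowest', np.float64(0.041463998841004615), 'n', 321, 'head c', array([ 0.5267, -0.2665,  0.0642]))
26.7833 [0.64453332 0.01150556 0.28611807] 29.095969203083747 [ 0.06312251  0.49839359 -3.59222979]
side ('slope', array([ 0.038, -0.042]), 'at tip', array([0.6345, 0.0236]), 'head lowest', np.float64(0.07615275460535842), 'n', 411, 'head c', array([0.6445, 0.0129, 0.0994]))
top ('slope', array([0.049, 0.031]), 'at tip', array([0.6323, 0.0066]), 'head lowest', np.float64(0.10311904710995083), 'n', 90, 'head c', array([0.6548, 0.0083, 0.1127]))
```

View pics/end.png

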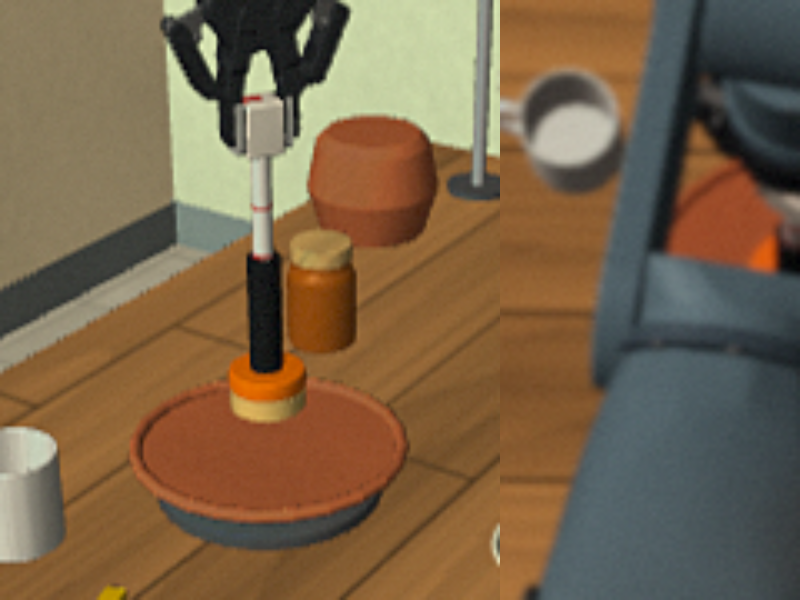

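The picture shows the extended brush hanging upright over the middle of the comal. The head's centre is within about 2 mm of the comal centre, the bristles are about 36 mm clear, and the tilt is about 1° once the changing handle radius is allowed for. The cup and the jar stand untouched, so I hand it in.

Run:
```python
from h import *
print(get_clock(),get_grasp_force(),sign_off())
```

```text
the job is handed in; nothing more can be done
26.8833 60.345495119690895 None
```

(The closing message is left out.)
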